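Slide the inked block home in the proof press

TASK

Push the inked printing block up the bed of the proof press, into the lane between the two steel bearer rails and on until it lies square and flush against the head bar and the brass spring catch has sprung up behind it. Keep the two rails clean: neither the block nor the gripper may touch them. Only push the block by its bare wooden sides - do not lift it, do not touch its wet inked face - and leave everything else on the bench where it is.

Things in the scene. Friction and masses are not known exactly. Their poses are not given: they have to be found in the camera images.
- press: Proof press screwed to the bench: dark iron bed 190 mm wide, 610 long, 16 thick. Origin: bench height, on the lane's centre line. +y points along the lane from the open foot end (y = -325 mm) to the head end (+285), roughly to the robot's left; +x across the lane, z up. A steel head bar, 20 mm above the bed, crosses the lane: its near face is at y = +100 mm. Rails, bar, catch, roller move with it.
- bearer_far: Bright steel rail at the +x side of the lane, fixed: 20 mm wide, 23.3 mm high above the bed, inner face at x = +58 mm, from y = -135 to +277 mm in the press frame. Its origin and axes are those of the press, not the rail's middle.
- bearer_near: The same rail at the -x side of the lane, inner face at x = -58 mm. Its origin and axes are those of the press.
- lane_mouth (a point): Centre of the lane's mouth, on the bed's top (16 mm above the bench), where the two rails begin; axes of the press.
- head_face (a point): Foot of the middle of the head bar's near face, on the bed's top, 235 mm along the lane from the mouth; axes of the press. With the block home its leading edge is flat on this face and the block's origin is 60 mm before this point.
- roller_axis (a point): Middle of the axis of the impression roller, 72 mm across, parked over the lane at y = +200 mm in the press frame and fixed; its handle bar reaches 158 mm above the bench.
- block: Printing block with bare pale wood sides, 100 mm wide (x), 120 long (y), 23.3 high with its face; about 0.4 kg, slides with some friction. Origin: centre of its underside, on the bed's top. Starts on the open foot end, up to 22 mm off the centre line and turned up to 0.3 rad; its y is to point along the lane. The lane is 116 mm wide: 8 mm of air each side of a centred, square block.
- inked_face: The wet, dark, carved printing face on top of the block, 88x108 mm and 2.5 mm high, set in 6 mm from all four edges of the wood; it turns and moves with the block. Origin: centre of the underside of the face, 20.8 mm above the block's underside.
- catch (a joint): Brass spring catch in a slot on the lane's centre line, a sloping tongue 17 mm wide. 0: up, its tip stands 6 mm out of the bed at y = -23 mm in the press frame; about 0.13: pressed flush by the block passing over it (takes about 1 N). It rises by itself behind the block when the block is home (about 3 mm of slack) and nothing lies on it.
- ink_tin: Bystander: printing-ink tin, 71 mm across, 49 mm high, standing. Origin: centre of its underside.
- brayer: Bystander: ink roller with turned handle, 161x136x64 mm, lying. Origin: centre of its underside.
- orange_gouge: Bystander: small carving gouge with orange-brown mushroom handle, 108x25x19 mm, lying beside the press. Origin: centre of its underside.
- blue_gouge: Bystander: small carving gouge with blue handle, 108x25x19 mm, lying beside the press. Origin: centre of its underside.
- tape: Bystander: roll of masking tape, 104 mm across, 25 mm high, lying flat. Origin: centre of its underside.
- scraper: Bystander: scraper with wooden handle, 150x45x13 mm, lying beside the press. Origin: centre of its underside.
- clip: Bystander: black bulldog clip, 26x50x35 mm. Origin: centre of its underside.

How it is judged:
By the outcome, as a careful person would: the job done as asked, in the order asked, and still so for the second after the job is handed in, with the robot touching nothing.
It also fails if it takes over 72 s, if anything falls off the work surface, if the arm or the gripper's body presses on something with over 40 N, if the wrist force passes 120 N, or if a joint passes its speed limit or range.

ROBOT

A 7-joint arm with a two-finger parallel gripper is mounted at the origin on a cart in front of the work surface, level with it; the furniture and walls round the work are solid. World frame = base frame: x ahead of the robot, y to its left, z up, the work surface at z = 0. Lengths are in m, angles in rad, forces in N, time in s.
With the tool pointing down it reaches from about 0.4 to 0.85 m from the base axis. Payload 10.4 kg.
Tool frame: the origin (TCP) lies at the very end of the fingers, on their centre line; the grasp point (between the pads) lies 19 mm behind it; x points along the fingers, y is the direction in which the jaws open and shut, and the axes are right-handed (so a half turn about x gives the same grasp; the last joint's range is limited). The gripper opens to 85 mm and grips with 20 to 120 N. Pads are 22 mm wide; open, the fingers measure 114 mm over their backs; the gripper's body (76 mm by 85 mm) begins 54 mm behind the grasp point. The pads swing forward as they close: fully open they stand 13 mm farther back than shut.
Start: joints at [-1.235, 0.332, -0.065, 1.46, 0.022, 1.35, -0.088], TCP at [0.219, 0.585, 0.231] pointing down, gripper open.
Joint ranges: [-2.6, 2.6], [-0.5, 2.12], [-1.47, 1.34], [0.16, 2.42], [-1.27, 4.41], [0.06, 2.06], [-2.6, 2.6]. Speed limits (rad/s): [2.22, 2.22, 2.79, 2.79, 3.14, 3.14, 3.14].

INTERFACE

Orientations are given as a unit quaternion [x, y, z, w].
In Python, from workcell import monitor, camera, ticket, regions_of gives the robot as it stands.
- The arm moves only by the tool step_arm, never from a script. Its argument "increments" is a list of rows, each a list of 5 numbers: the finger opening in m, from 0 to 0.0854, then the shift along the world's x, y, z in m, then the turn about the world's z in rad. A call has 1 to 12 rows; each row shifts and turns the commanded pose from where the row before left it; what a row does not reach is not made up. A row lasts 1/12 s, in which the tool goes at most 41.7 mm and 7.16 degrees, less where a joint would pass 70% of its speed; a pose out of reach is approached as far as the arm can. A call with a gripper value outside its range is refused whole. The fingers move at their own pace and stop on an object; "force" is the grip in N (left out, the last holds). Time passes only in rows, so rows that do not move let the fingers close. It gives the time, the measured TCP pose, the force and the opening at its end, in the units of the state.
- monitor.get_obs(): the state, without advancing time (a new reading comes with each control period).
- camera(name): name is "scene" or "top"; returns a dict with "color" (384x512x3 uint8, red, green, blue), "range_z" (384x512 float32, m along the optical axis (not along the pixel's ray), 0 where there is no reading), "fx", "fy", "cx", "cy" (pixels), "k1" (the pictures are not rectified: a ray, as slopes to the right and down, at radius r is drawn at 1 + k1 r^2 times it, then the intrinsics apply), "cam_to_world" (4x4, takes a point from camera to world coordinates). Camera axes: x right, y up, looking along -z (the intrinsics and any distortion apply to the point x, -y, -z); pixel columns grow to the right and rows downward; lengths in m; the calibration is good to about 2 mm. A picture is of the moment at which its call begins.
- ticket.hand_in(): hands the job in, once; it reports no verdict.
Trained networks look in a picture, given as the dict that the camera call returned (one of the last four; its "shot" number tells which), for a name from the list of things; names that differ only in an ending like _2 or _b are one class to them, and where a whole thing is asked for, a point or a joint stands for the part that bears it (a point fixed in the world has none). Each returns a list of dicts, best first, with "p" (0 to 1); they miss things now and then, are a little off and sometimes report something else, mostly with a low value. They report only what shows in the picture. A call takes as long as a camera call.
- regions_of(picture, query): "region" (384x512 bool, what is visible of it) and "centre" ([row, column] in pixels, amid what is visible of it).
The state is a dict: "clock": time; "joint_pos": joint angles; "joint_velocities": joint speeds; "tau": joint torques, N m; "position": TCP position; "ee_rot": TCP orientation; "ft_force": force on the tool from outside, world axes, zero at the start; "torque": the same for the moment, N m; "grip_width": opening from 0.0 (shut) to 1.0 (fully open).
Only numpy, scipy, OpenCV 4.12 (cv2) and the standard library are available. Lean on these libraries where they do the work, as an engineer would, in place of code of your own. Each camera call takes 0.05 s, during which the arm holds its last target. There are 200 camera calls.

## Working session

There is one attempt and no reset: what is moved stays moved. The work goes in short steps, Python scripts to look and compute and a tool call to move; the robot and the scene stay as the last step left them, time stands still between calls to the robot, and variables do not carry over. Pictures are saved under pics/ and viewed, about 8 in all and at most 12, crops included, and the job is handed in when it is done.

Besides the shell and the picture viewer there is one more tool, called after ">>>" by a JSON object that holds its "fn" and its "kwargs", one argument or row to a line. step_arm: Moves the arm, as the interface text tells. Its arguments: {"type":"object","properties":{"increments":{"type":"array"},"force":{"type":"number"}},"required":["increments"]}

```bash
ls; mkdir -p pics; cat > h.py <<'E'
import numpy as np, cv2
from workcell import monitor, camera, ticket, regions_of
def pts(p):
    h,w=p['range_z'].shape
    u,v=np.meshgrid(np.arange(w),np.arange(h))
    K=np.array([[p['fx'],0,p['cx']],[0,p['fy'],p['cy']],[0,0,1.]])
    n=cv2.undistortPoints(np.stack([u,v],-1).reshape(-1,1,2).astype(float),K,np.array([p['k1'],0,0,0,0.])).reshape(h,w,2)
    z=p['range_z']
    c=np.stack([n[...,0]*z,-n[...,1]*z,-z,np.ones_like(z)],-1)
    W=(c@p['cam_to_world'].T)[...,:3]; W[z==0]=np.nan
    return W
def save(p,name,s=1):
    cv2.imwrite('pics/'+name,cv2.resize(p['color'][...,::-1],None,fx=s,fy=s))
E
python3 - <<'E'
from h import *
for n in ['scene','top']:
    p=camera(n); save(p,n+'0.png',1.5); W=pts(p)
    print(n,p['cam_to_world'].round(3).tolist(),p['fx'])
    for q in ['press','block','inked_face','bearer_far','bearer_near','catch','roller_axis','ink_tin','brayer','orange_gouge','blue_gouge','tape','scraper','clip']:
        for r in regions_of(p,q)[:1]:
            m=r['region']&~np.isnan(W[...,0])
            if m.sum()<5: continue
            P=W[m]; 
            print(q,round(r['p'],2),np.round(r['centre']),m.sum(),np.nanmedian(P,0).round(3),np.percentile(P,2,axis=0).round(3),np.percentile(P,98,axis=0).round(3), cv2.minAreaRect(P[:,:2].astype(np.float32)))
o=monitor.get_obs(); print(o['position'],o['ee_rot'],o['clock'],o['grip_width'])
E
```

```text
pics
scene [[-0.495, 0.624, -0.605, -0.523], [-0.869, -0.368, 0.331, 0.54], [-0.016, 0.69, 0.724, 1.323], [0.0, 0.0, 0.0, 1.0]] 409.01239361889276
press 0.73 [222. 235.] 3572 [0.472 0.127 0.021] [ 0.391 -0.111  0.005] [0.576 0.291 0.155] ((0.3403438925743103, 0.05515041947364807), (0.5828796029090881, 0.43499869108200073), 9.179161071777344)
bearer_far 0.81 [212. 228.] 258 [0.563 0.113 0.037] [0.53  0.018 0.017] [0.584 0.296 0.045] ((0.5588415861129761, 0.15326696634292603), (0.028485264629125595, 0.29545438289642334), 8.714670181274414)
bearer_near 0.57 [227. 256.] 533 [0.439 0.054 0.037] [ 0.399 -0.109  0.014] [0.474 0.268 0.046] ((0.44480860233306885, 0.08137195557355881), (0.0532393604516983, 0.39436328411102295), 11.79321002960205)
roller_axis 0.57 [224. 238.] 3531 [0.471 0.127 0.021] [ 0.39  -0.11   0.007] [0.575 0.29  0.154] ((0.35020795464515686, 0.05555233359336853), (0.5552478432655334, 0.4325638711452484), 9.653721809387207)
ink_tin 0.61 [222. 235.] 3554 [0.472 0.127 0.021] [ 0.39  -0.11   0.007] [0.576 0.291 0.155] ((0.3350326716899872, 0.10854034125804901), (0.4409336149
[... 2430 characters left out ...]
.46 [147. 279.] 91 [ 0.68  -0.113  0.015] [ 0.667 -0.134  0.002] [ 0.693 -0.083  0.021] ((0.6851050853729248, -0.10931320488452911), (0.05630987882614136, 0.02623046189546585), 71.43415832519531)
tape 0.75 [218. 129.] 505 [0.434 0.414 0.022] [ 0.385  0.371 -0.003] [0.481 0.469 0.03 ] ((0.4366285502910614, 0.42159393429756165), (0.11283541470766068, 0.09914018213748932), 31.18092918395996)
scraper 0.75 [241. 192.] 342 [0.348 0.171 0.009] [ 0.329  0.089 -0.003] [0.362 0.23  0.019] ((0.34855011105537415, 0.15797796845436096), (0.03728436678647995, 0.15130183100700378), 1.6212095022201538)
[0.2194291  0.58523438 0.23132027] [ 0.12617281  0.69576787 -0.1261253   0.6957585 ] 1.5 1.0015387383873426
```

View pics/top0.png

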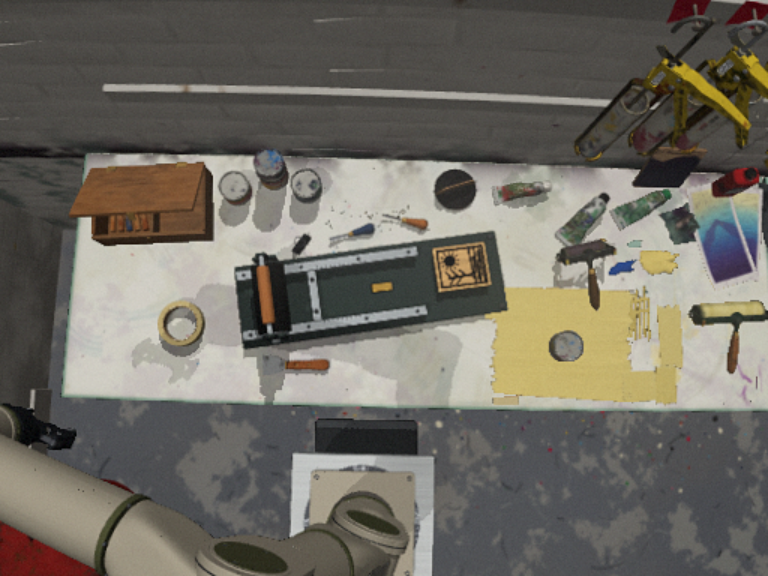

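View pics/scene0.png

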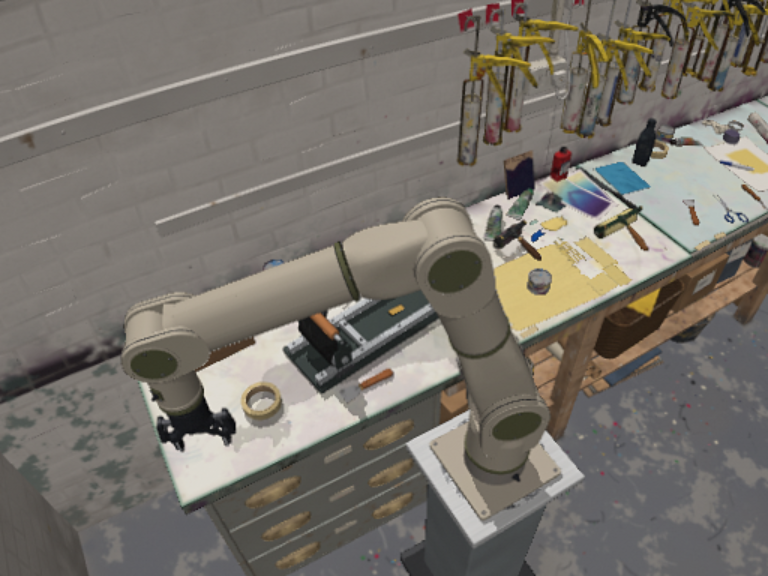

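Top view: press lies at about (235–505, 232–345), block at (463,266) on the foot end with catch at (382,287); the area near the block is clear. Scene view: arm hides the block. I'll rectify the top picture at block height and fit edges.

```bash
cat >> h.py <<'E'
def ortho(p,z,x0=.36,x1=.68,y0=-.36,y1=.34,s=1000):
    # image rows: x decreasing downward, cols: y decreasing rightwards
    xs=np.arange(x1,x0,-1/s); ys=np.arange(y1,y0,-1/s)
    Y,X=np.meshgrid(ys,xs)
    P=np.stack([X,Y,np.full_like(X,z),np.ones_like(X)],-1)@np.linalg.inv(p['cam_to_world']).T
    a,b=P[...,0]/-P[...,2],-P[...,1]/-P[...,2]
    d=1+p['k1']*(a*a+b*b)
    mx=(a*d*p['fx']+p['cx']).astype(np.float32); my=(b*d*p['fy']+p['cy']).astype(np.float32)
    return mx,my
def rects(p,q,z):
    """min area rect of region at plane z, via contour -> world"""
    mx,my=ortho(p,z)
    r=regions_of(p,q)
    if not r: return None
    m=cv2.remap((r[0]['region']*255).astype(np.uint8),mx,my,cv2.INTER_LINEAR)>127
    n,l,st,_=cv2.connectedComponentsWithStats(m.astype(np.uint8))
    i=1+np.argmax(st[1:,4]); ii=np.argwhere(l==i)
    W=np.stack([.68-ii[:,0]/1000,.34-ii[:,1]/1000],-1).astype(np.float32)
    return r[0]['p'],cv2.minAreaRect(W),W.mean(0)
E
python3 - <<'E'
from h import *
from scipy.spatial.transform import Rotation as R
p=camera('top')
for q,z in [('block',.037),('inked_face',.0393),('bearer_far',.0393),('bearer_near',.0393),('catch',.018)]: print(q,rects(p,q,z))
mx,my=ortho(p,.0393); im=cv2.remap(p['color'],mx,my,cv2.INTER_CUBIC)
cv2.imwrite('pics/o1.png',im[...,::-1])
print(R.from_quat(monitor.get_obs()['ee_rot']).as_matrix().round(3))
E
```

```text
block (0.66, ((0.5753058195114136, -0.21067839860916138), (0.10507292300462723, 0.12236255407333374), 10.097513198852539), array([ 0.5757176 , -0.20988038], dtype=float32))
inked_face (0.89, ((0.5776081085205078, -0.24064868688583374), (0.08417224884033203, 0.0504705011844635), 9.462322235107422), array([ 0.5740801, -0.2496372], dtype=float32))
bearer_far (0.7, ((0.5821835398674011, 0.038602493703365326), (0.02559630386531353, 0.3000231087207794), 9.737003326416016), array([0.582529  , 0.03739032], dtype=float32))
bearer_near (0.69, ((0.44953906536102295, 0.018579378724098206), (0.026837686076760292, 0.30396780371665955), 8.374262809753418), array([0.4489573 , 0.02466426], dtype=float32))
catch (0.66, ((0.5286319851875305, -0.03447600454092026), (0.02253960818052292, 0.044989682734012604), 10.304865837097168), array([ 0.52850485, -0.03520669], dtype=float32))
[[-0.     0.351  0.936]
 [ 0.     0.936 -0.351]
 [-1.     0.    -0.   ]]
```

View pics/o1.png

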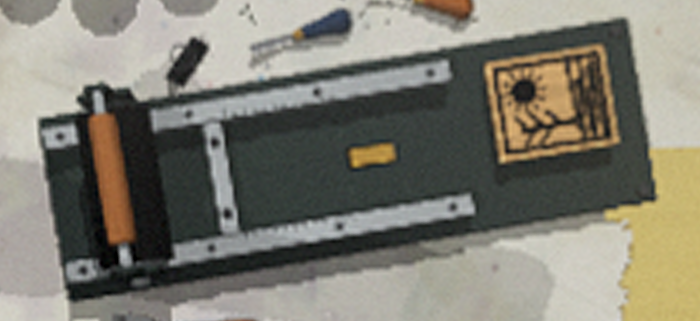

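```bash
cat >> h.py <<'E'
from scipy.optimize import minimize
S=2000
def fitrect(M,boxes,x0,ring=.006):
    """M soft mask (ortho at S px/m). pose (x,y,th); boxes list (xa,xb,ya,yb) local. maximise inside-ring contrast"""
    I=[];O=[]
    for xa,xb,ya,yb in boxes:
        gx=np.arange(xa-ring,xb+ring,.001);gy=np.arange(ya-ring,yb+ring,.001)
        X,Y=np.meshgrid(gx,gy);ins=(X>xa)&(X<xb)&(Y>ya)&(Y<yb)
        I.append(np.c_[X[ins],Y[ins]]);O.append(np.c_[X[~ins],Y[~ins]])
    I=np.vstack(I);O=np.vstack(O);B=cv2.GaussianBlur(M.astype(np.float32),(0,0),3)
    def smp(P,v):
        c,s=np.cos(v[2]),np.sin(v[2]);x=v[0]+c*P[:,0]-s*P[:,1];y=v[1]+s*P[:,0]+c*P[:,1]
        return cv2.remap(B,((.34-y)*S).astype(np.float32),((.68-x)*S).astype(np.float32),cv2.INTER_LINEAR).mean()
    f=lambda v:smp(O,v)-smp(I,v)
    x0=np.array(x0,float);best=None
    for k in range(3):
        sim=np.vstack([x0]+[x0+d for d in np.diag([.006,.006,.06])*(-1)**k])
        r=minimize(f,x0,method='Nelder-Mead',options=dict(initial_simplex=sim,xatol=1e-5,fatol=1e-6)); x0=r.x
    return r.x,-r.fun
def warp(p,z):
    mx,my=ortho(p,z,s=S); return cv2.remap(p['color'],mx,my,cv2.INTER_LINEAR)
def find_press(p,x0=(.517,.0,.16)):
    im=warp(p,.0393).astype(float); m=(im.min(-1)-60).clip(0,80)/80
    return fitrect(m,[(58,78,-135,120),(-78,-58,-135,120)] and [(.058,.078,-.135,.12),(-.078,-.058,-.135,.12)],x0)
def find_block(p,x0=(.575,-.211,.17)):
    im=warp(p,.0375).astype(float); m=(im[...,0]-im[...,2]-20).clip(0,50)/50
    m=cv2.morphologyEx(m.astype(np.float32),cv2.MORPH_CLOSE,np.ones((61,61)))
    return fitrect(m,[(-.05,.05,-.06,.06)],x0)
def rel(b,P):
    c,s=np.cos(P[2]),np.sin(P[2]);d=b[:2]-P[:2]
    return np.array([c*d[0]+s*d[1],-s*d[0]+c*d[1],b[2]-P[2]])
E
python3 - <<'E'
from h import *
p=camera('top')
P,s=find_press(p); b,t=find_block(p); print(P,s,b,t,rel(b,P))
im=warp(p,.0385)
def dr(v,bx,c):
    xa,xb,ya,yb=bx;q=np.array([[xa,ya],[xb,ya],[xb,yb],[xa,yb]]);c_,s_=np.cos(v[2]),np.sin(v[2])
    w=q@np.array([[c_,s_],[-s_,c_]])+v[:2];uv=np.c_[(.34-w[:,1])*S,(.68-w[:,0])*S].astype(np.int32)
    cv2.polylines(im,[uv],True,c,1)
for bx in [(.058,.078,-.135,.277),(-.078,-.058,-.135,.277),(-.058,.058,.1,.118)]: dr(P,bx,(255,0,0))
dr(b,(-.05,.05,-.06,.06),(0,0,255))
cv2.imwrite('pics/f1.png',im[:,560:1360,::-1][:600])
np.save('P.npy',P)
E
```

```text
[0.52150887 0.01082719 0.16912901] 0.7021348476409912 [ 0.57764323 -0.21146732  0.16216836] 0.7644686698913574 [ 0.01791596 -0.22857151 -0.00696065]
```

View pics/f1.png

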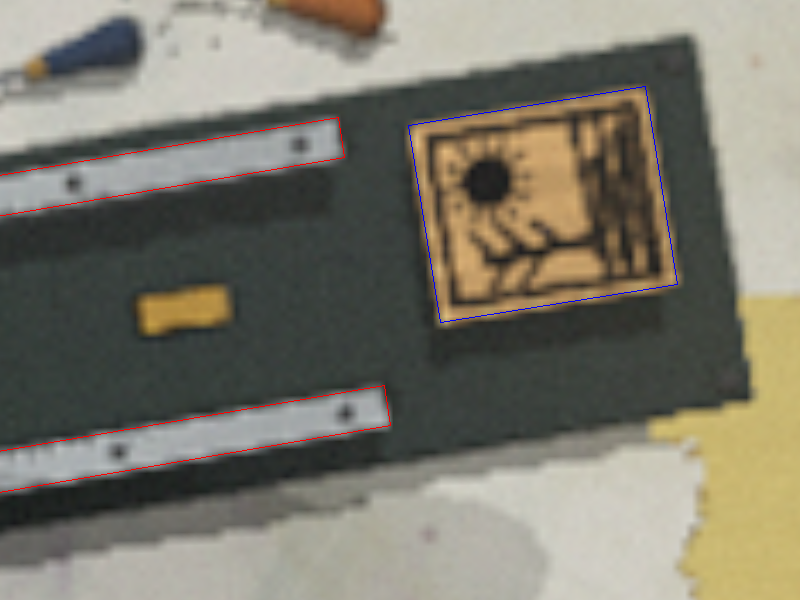

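Fits sit tightly on rails and block: block at press-frame (+18, −229) mm, angle ≈ −0.01 rad. Plan: side-push −18 mm from the far side, then push from behind with the two fingers straddling the catch.

>>> {"fn": "step_arm", "kwargs": {
  "increments": [
    [0.06, 0.018, -0.032, 0, 0.022],
    [0.06, 0.018, -0.032, 0, 0.022],
    [0.06, 0.018, -0.032, 0, 0.022],
    [0.06, 0.018, -0.032, 0, 0.022],
    [0.06, 0.018, -0.032, 0, 0.022],
    [0.06, 0.018, -0.032, 0, 0.022],
    [0.06, 0.018, -0.032, 0, 0.022],
    [0.06, 0.018, -0.032, 0, 0.022],
    [0.06, 0.018, -0.032, 0, 0.022],
    [0.06, 0.018, -0.032, 0, 0.022],
    [0.06, 0.018, -0.032, 0, 0.022],
    [0.06, 0.018, -0.032, 0, 0.022]
  ]
}}

```text
clock: 2.85
position: [0.4361, 0.1995, 0.2317]
ee_rot: [0.033, 0.706, -0.033, 0.707]
ft_force: [1.4, 0.3, 0.1]
grip_width: 0.707
```

>>> {"fn": "step_arm", "kwargs": {
  "increments": [
    [0.06, 0.018, -0.033, 0, 0.022],
    [0.06, 0.018, -0.033, 0, 0.022],
    [0.06, 0.018, -0.033, 0, 0.022],
    [0.06, 0.018, -0.033, 0, 0.022],
    [0.06, 0.018, -0.033, 0, 0.022],
    [0.06, 0.018, -0.033, 0, 0.022],
    [0.06, 0.018, -0.033, 0, 0.022],
    [0.06, 0.018, -0.033, 0, 0.022],
    [0.06, 0.018, -0.033, 0, 0.022],
    [0.06, 0.018, -0.033, 0, 0.022],
    [0.06, 0.018, -0.033, 0, 0.022],
    [0.06, 0.018, -0.033, 0, 0.022]
  ]
}}

```text
clock: 3.85
position: [0.6522, -0.1962, 0.2312]
ee_rot: [-0.06, 0.704, 0.06, 0.705]
ft_force: [1.3, -0.1, 0.5]
grip_width: 0.7
```

```bash
cat >> h.py <<'E'
from scipy.spatial.transform import Rotation as R
def tool():
    o=monitor.get_obs();P=np.load('P.npy');m=R.from_quat(o['ee_rot']).as_matrix()
    t=np.array([*o['position'][:2],np.arctan2(m[1,1],m[0,1])])
    print('t',round(o['clock'],2),'pos',np.round(o['position'],4),'rel',rel(t,P).round(4),'down',m[:,0].round(3),'F',np.round(o['ft_force'],1),'g',round(o['grip_width'],3),'q',np.round(o['joint_pos'],2))
E
python3 -c "
from h import *
tool()"
```

```text
t 3.85 pos [ 0.6522 -0.1962  0.2312] rel [ 0.094  -0.2261  1.5728] down [ 0.  0. -1.] F [ 1.3 -0.1  0.5] g 0.7 q [-0.14  0.49  0.54  1.32 -0.25  1.4   2.13]
```

>>> {"fn": "step_arm", "kwargs": {
  "increments": [
    [0.06, 0.006, 0.001, -0.03, 0],
    [0.06, 0.002, 0, -0.035, 0],
    [0.06, 0, 0, -0.035, 0],
    [0.06, 0, 0, -0.035, 0],
    [0.06, 0, 0, -0.035, 0],
    [0.06, 0, 0, -0.02, 0],
    [0.06, 0, 0, -0.01, 0],
    [0.06, 0, 0, -0.01, 0],
    [0.06, 0, 0, 0, 0]
  ]
}}

```text
clock: 4.6
position: [0.6591, -0.1936, 0.0203]
ee_rot: [-0.06, 0.705, 0.06, 0.704]
ft_force: [0.1, 0.1, 0.2]
grip_width: 0.699
```

```bash
python3 - <<'E'
from h import *
tool()
p=camera('top'); mx,my=ortho(p,.03,.48,.76,-.38,-.0,2000); im=cv2.remap(p['color'],mx,my,1)
q=camera('scene'); c=q['color'][130:260,220:380]
c=cv2.resize(c,None,fx=4,fy=4)[:, :]
cv2.imwrite('pics/a.png',im[...,::-1]); cv2.imwrite('pics/b.png',c[...,::-1])
E
```

```text
t 4.6 pos [ 0.6591 -0.1936  0.0203] rel [ 0.1012 -0.2247  1.571 ] down [-0.001  0.    -1.   ] F [0.1 0.1 0.2] g 0.699 q [-0.11  0.68  0.47  1.5  -0.34  1.04  2.18]
```

View pics/a.png

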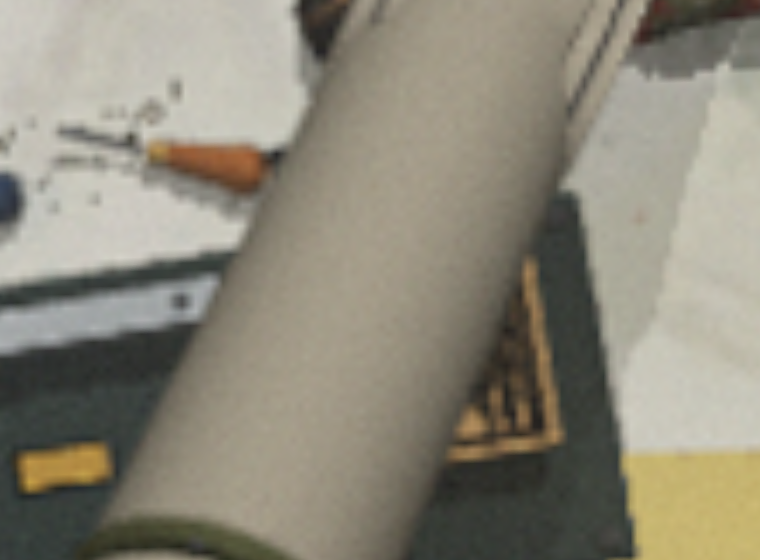

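The arm hides the fingers here; the orange gouge and rails are clear of the gripper. I'll feel for contact.

>>> {"fn": "step_arm", "kwargs": {
  "increments": [
    [0.06, -0.005, -0.001, 0.001, 0],
    [0.06, -0.005, -0.001, 0, 0],
    [0.06, -0.004, -0.0005, 0, 0],
    [0.06, -0.002, -0.0003, 0, 0],
    [0.06, -0.002, -0.0003, 0, 0],
    [0.06, 0, 0, 0, 0]
  ]
}}

```text
clock: 5.2
position: [0.6411, -0.197, 0.0226]
ee_rot: [-0.06, 0.705, 0.06, 0.705]
ft_force: [0.2, -0.6, 1.0]
grip_width: 0.704
```

>>> {"fn": "step_arm", "kwargs": {
  "increments": [
    [0.06, -0.002, -0.0003, 0, 0],
    [0.06, -0.002, -0.0003, 0, 0]
  ]
}}

```text
clock: 5.37
position: [0.6375, -0.1973, 0.0223]
ee_rot: [-0.06, 0.705, 0.06, 0.705]
ft_force: [1.9, 1.5, -0.3]
grip_width: 0.703
```

>>> {"fn": "step_arm", "kwargs": {
  "increments": [
    [0.06, -0.002, -0.0003, 0, 0],
    [0.06, -0.002, -0.0003, 0, 0]
  ]
}}

```text
clock: 5.53
position: [0.6337, -0.1979, 0.0224]
ee_rot: [-0.06, 0.704, 0.06, 0.705]
ft_force: [2.0, 0.1, -0.3]
grip_width: 0.706
```

>>> {"fn": "step_arm", "kwargs": {
  "increments": [
    [0.06, -0.002, -0.0003, 0, 0],
    [0.06, -0.002, -0.0003, 0, 0]
  ]
}}

```text
clock: 5.7
position: [0.6295, -0.1986, 0.0224]
ee_rot: [-0.06, 0.704, 0.06, 0.705]
ft_force: [1.7, 0.3, -0.7]
grip_width: 0.703
```

```bash
python3 -c "
from h import *
tool()"
```

```text
t 5.7 pos [ 0.6295 -0.1986  0.0224] rel [ 0.0712 -0.2246  1.5711] down [ 0.  0. -1.] F [ 1.7  0.3 -0.7] g 0.703 q [-0.11  0.63  0.48  1.58 -0.33  1.01  2.2 ]
```

>>> {"fn": "step_arm", "kwargs": {
  "increments": [
    [0.06, -0.002, -0.0003, 0, 0],
    [0.06, -0.002, -0.0003, 0, 0],
    [0.06, -0.002, -0.0003, 0, 0],
    [0.06, -0.002, -0.0004, 0, 0],
    [0.06, -0.0015, -0.0003, 0, 0],
    [0.06, 0, 0, 0, 0]
  ]
}}

```text
clock: 6.2
position: [0.6195, -0.2004, 0.0223]
ee_rot: [-0.06, 0.705, 0.06, 0.704]
ft_force: [-0.3, -0.2, -0.3]
grip_width: 0.705
```

```bash
python3 -c "
from h import *
tool()"
```

```text
t 6.2 pos [ 0.6195 -0.2004  0.0223] rel [ 0.061  -0.2247  1.5706] down [-0.  0. -1.] F [-0.3 -0.2 -0.3] g 0.705 q [-0.11  0.61  0.48  1.61 -0.32  1.    2.21]
```

>>> {"fn": "step_arm", "kwargs": {
  "increments": [
    [0.06, 0.01, 0.0017, 0, 0],
    [0.06, 0.02, 0.003, 0, 0],
    [0.06, 0, 0, 0.03, 0],
    [0.06, 0, 0, 0.035, 0],
    [0.06, 0, 0, 0.035, -0.05],
    [0.06, -0.005, -0.025, 0, -0.121],
    [0.06, -0.005, -0.025, 0, -0.121],
    [0.06, -0.005, -0.025, 0, -0.121],
    [0.06, -0.005, -0.025, 0, -0.121],
    [0.06, -0.005, -0.025, 0, -0.121],
    [0.06, -0.005, -0.025, 0, -0.121],
    [0.06, -0.005, -0.025, 0, -0.121]
  ]
}}

```text
clock: 7.2
position: [0.6141, -0.3718, 0.1222]
ee_rot: [0.254, 0.66, -0.254, 0.66]
ft_force: [0.4, -0.0, -0.7]
grip_width: 0.7
```

>>> {"fn": "step_arm", "kwargs": {
  "increments": [
    [0.06, -0.006, 0, 0, -0.121],
    [0.06, -0.006, 0, 0, -0.121],
    [0.06, -0.006, 0, 0, -0.121],
    [0.06, -0.006, 0, 0, -0.121],
    [0.06, -0.006, 0, 0, -0.121],
    [0.06, -0.006, 0, 0, -0.069],
    [0.06, 0, 0, 0, 0]
  ]
}}

```text
clock: 7.78
position: [0.5775, -0.371, 0.1222]
ee_rot: [0.457, 0.54, -0.458, 0.539]
ft_force: [-0.1, -1.1, -0.8]
grip_width: 0.704
```

```bash
python3 - <<'E'
from h import *
tool()
p=camera('top'); P=np.load('P.npy'); b,t=find_block(p,(.56,-.213,.165)); print(b,t,rel(b,P))
im=warp(p,.0375)
v=b;q=np.array([[-.05,-.06],[.05,-.06],[.05,.06],[-.05,.06]]);c_,s_=np.cos(v[2]),np.sin(v[2])
w=q@np.array([[c_,s_],[-s_,c_]])+v[:2];cv2.polylines(im,[np.c_[(.34-w[:,1])*S,(.68-w[:,0])*S].astype(np.int32)],True,(0,0,255),1)
cv2.imwrite('pics/c.png',im[:,600:1400,::-1][:600])
E
```

```text
t 7.78 pos [ 0.5775 -0.371   0.1222] rel [-0.0091 -0.3858 -0.0048] down [-0.001  0.    -1.   ] F [-0.1 -1.1 -0.8] g 0.704 q [-0.06  0.69  0.86  1.44 -0.53  1.26  1.02]
[ 0.56075564 -0.21344507  0.17722183] 0.6772722601890564 [ 0.00093642 -0.22767846  0.00809282]
```

View pics/c.png

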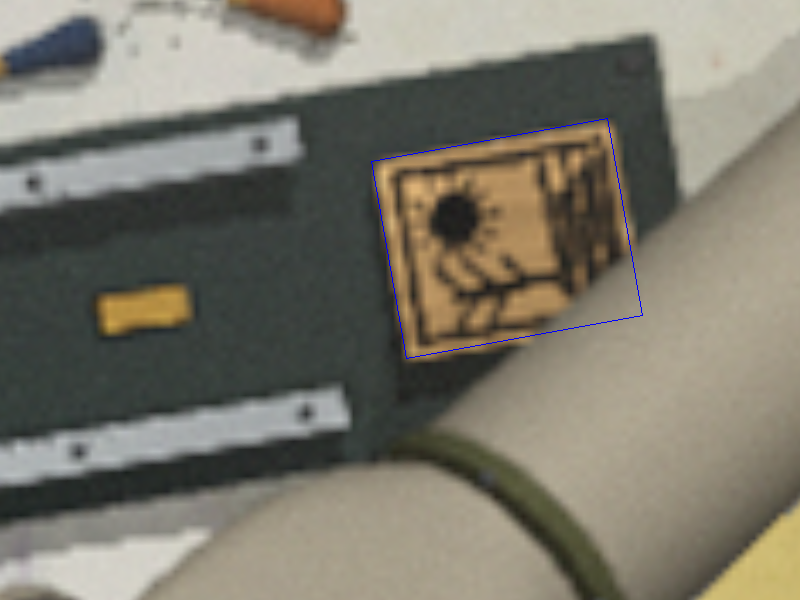

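Block now centred (≈0–1 mm), square within ~0.01 rad (fit biased slightly by the arm covering one corner). Get down behind it.

>>> {"fn": "step_arm", "kwargs": {
  "increments": [
    [0.05, 0, 0.028, 0, 0.005],
    [0.05, -0.0005, 0.029, 0, 0],
    [0.05, 0, 0, -0.035, 0],
    [0.05, 0, 0, -0.035, 0],
    [0.05, 0, 0, -0.02, 0],
    [0.05, 0, 0, -0.01, 0],
    [0.05, 0, 0, 0, 0]
  ]
}}

```text
clock: 8.42
position: [0.5775, -0.3129, 0.0202]
ee_rot: [0.454, 0.543, -0.454, 0.541]
ft_force: [0.1, 0.2, -0.2]
grip_width: 0.587
```

```bash
python3 -c "
from h import *
tool()"
```

```text
t 8.42 pos [ 0.5775 -0.3129  0.0202] rel [ 0.0007 -0.3285  0.0069] down [-0.003  0.001 -1.   ] F [ 0.1  0.2 -0.2] g 0.587 q [-0.14  0.73  0.8   1.6  -0.58  1.06  1.  ]
```

>>> {"fn": "step_arm", "kwargs": {
  "increments": [
    [0.05, -0.0013, 0.0079, 0.0015, -0.004],
    [0.05, -0.0013, 0.0079, 0, -0.003],
    [0.05, -0.001, 0.0059, 0, 0],
    [0.05, -0.0007, 0.0039, 0, 0],
    [0.05, -0.0007, 0.0039, 0, 0],
    [0.05, -0.0007, 0.0039, 0, 0],
    [0.05, -0.0007, 0.0039, 0, 0],
    [0.05, -0.0007, 0.0039, 0, 0],
    [0.05, -0.0007, 0.0039, 0, 0],
    [0.05, -0.0007, 0.0039, 0, 0],
    [0.05, -0.0007, 0.0039, 0, 0]
  ]
}}

```text
clock: 9.33
position: [0.5692, -0.2606, 0.0239]
ee_rot: [0.457, 0.54, -0.457, 0.54]
ft_force: [0.1, -4.2, 2.8]
grip_width: 0.583
```

>>> {"fn": "step_arm", "kwargs": {
  "increments": [
    [0.05, -0.0007, 0.0039, 0, 0],
    [0.05, -0.0007, 0.0039, 0, 0],
    [0.05, -0.0007, 0.0039, 0, 0],
    [0.05, -0.0007, 0.0039, 0, 0],
    [0.05, 0, 0, 0, 0]
  ]
}}

```text
clock: 9.75
position: [0.5663, -0.2437, 0.0235]
ee_rot: [0.456, 0.541, -0.456, 0.54]
ft_force: [0.5, -1.5, -0.4]
grip_width: 0.587
```

```bash
python3 - <<'E'
from h import *
tool()
p=camera('top'); P=np.load('P.npy'); b,t=find_block(p,(.554,-.165,.167)); print(b,t,rel(b,P))
im=warp(p,.0375)
for v,bx in [(b,(-.05,.05,-.06,.06)),(P,(.058,.078,-.135,.277)),(P,(-.078,-.058,-.135,.277))]:
    xa,xb,ya,yb=bx;q=np.array([[xa,ya],[xb,ya],[xb,yb],[xa,yb]]);c_,s_=np.cos(v[2]),np.sin(v[2])
    w=q@np.array([[c_,s_],[-s_,c_]])+v[:2];cv2.polylines(im,[np.c_[(.34-w[:,1])*S,(.68-w[:,0])*S].astype(np.int32)],True,(0,0,255),1)
cv2.imwrite('pics/d.png',im[:,600:1400,::-1][:600])
E
```

```text
t 9.75 pos [ 0.5663 -0.2437  0.0235] rel [ 0.0013 -0.2584 -0.0011] down [-0.001  0.001 -1.   ] F [ 0.5 -1.5 -0.4] g 0.587 q [-0.29  0.66  0.83  1.72 -0.56  1.02  0.91]
[ 0.55456628 -0.16805099  0.14635274] 0.2577800750732422 [ 0.00247628 -0.18189025 -0.02277627]
```

View pics/d.png

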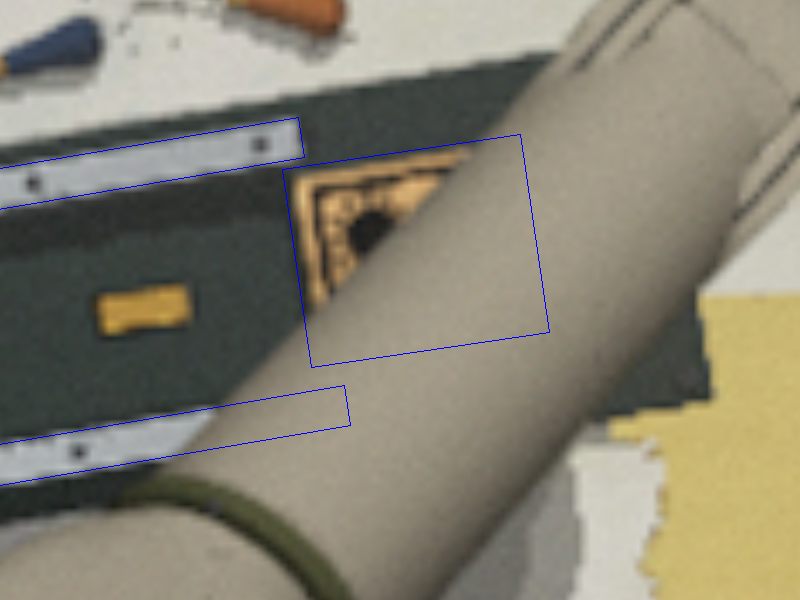

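The corner of the block shows at (292,172), the rest is behind the arm; the rect fit is not valid here. I'll fit just the two visible edges.

```bash
cat >> h.py <<'E'
def edges(p,cx,yl,n1=.06,n2=.05):
    """press-frame line fits at wood-top height: far edge (x near cx, over y yl-n1..yl) and leading edge (y near yl)"""
    P=np.load('P.npy');im=warp(p,.0368).astype(np.float32);m=cv2.GaussianBlur(im[...,0]-im[...,2],(0,0),2)
    c,s=np.cos(P[2]),np.sin(P[2])
    def smp(x,y):
        wx=P[0]+c*x-s*y;wy=P[1]+s*x+c*y
        return cv2.remap(m,((.34-wy)*S).astype(np.float32),((.68-wx)*S).astype(np.float32),1)
    t=np.arange(-.012,.0121,.00025);out=[]
    for far in (1,0):
        k=np.arange(.004,n1 if far else n2,.001)
        A,T=np.meshgrid(k,t,indexing='ij')
        v=smp(cx+T,yl-A) if far else smp(cx-A,yl+T)
        pos=[];kk=[]
        for a,row in zip(k,v):
            j=np.where((row[:-1]>22)&(row[1:]<=22))[0]
            if len(j) and row.max()>40: pos.append(t[j[-1]]);kk.append(a)
        pos=np.array(pos);kk=np.array(kk)
        if len(kk)<6: out.append(None);continue
        q=np.polyfit(kk,pos,1);g=abs(np.polyval(q,kk)-pos)<.0015;q=np.polyfit(kk[g],pos[g],1)
        out.append(dict(n=int(g.sum()),of=len(kk),corner=round(float((cx if far else yl)+q[1]),4),slope=round(float(q[0]),3),rms=round(float(np.std(np.polyval(q,kk[g])-pos[g])),4)))
    return out
E
python3 - <<'E'
from h import *
p=camera('top'); print(edges(p,.05,-.1275))
E
```

```text
[{'n': 56, 'of': 56, 'corner': 0.0506, 'slope': -0.006, 'rms': 0.0002}, {'n': 46, 'of': 46, 'corner': -0.1252, 'slope': -0.001, 'rms': 0.0004}]
```

Block is +0.6 mm off centre and square, with leading edge already at the mouth. Continue.

>>> {"fn": "step_arm", "kwargs": {
  "increments": [
    [0.05, -0.001, 0.005, 0, 0],
    [0.05, -0.0009, 0.0049, 0, 0],
    [0.05, -0.0009, 0.0049, 0, 0],
    [0.05, -0.0009, 0.0049, 0, 0],
    [0.05, -0.0008, 0.0049, 0, 0],
    [0.05, -0.0008, 0.0049, 0, 0],
    [0.05, -0.0008, 0.0049, 0, 0],
    [0.05, -0.0008, 0.0049, 0, 0],
    [0.05, -0.0008, 0.0049, 0, 0],
    [0.05, -0.0008, 0.0049, 0, 0],
    [0.05, -0.0008, 0.0049, 0, 0],
    [0.05, 0, 0, 0, 0]
  ]
}}

```text
clock: 10.85
position: [0.5572, -0.1897, 0.0238]
ee_rot: [0.456, 0.54, -0.456, 0.54]
ft_force: [1.3, 0.3, -0.1]
grip_width: 0.585
```

```bash
python3 - <<'E'
from h import *
tool()
p=camera('top'); print(edges(p,.05,-.0735,.08,.09))
E
```

```text
t 10.85 pos [ 0.5572 -0.1897  0.0238] rel [ 0.0014 -0.2037 -0.001 ] down [-0.     0.001 -1.   ] F [ 1.3  0.3 -0.1] g 0.585 q [-0.41  0.6   0.85  1.8  -0.54  0.99  0.83]
[{'n': 76, 'of': 76, 'corner': 0.0509, 'slope': -0.006, 'rms': 0.0003}, {'n': 68, 'of': 68, 'corner': -0.0704, 'slope': -0.001, 'rms': 0.0004}]
```

>>> {"fn": "step_arm", "kwargs": {
  "increments": [
    [0.05, -0.001, 0.0049, 0, 0],
    [0.05, -0.001, 0.0049, 0, 0],
    [0.05, -0.001, 0.0049, 0, 0],
    [0.05, -0.0009, 0.0049, 0, 0],
    [0.05, -0.0009, 0.0049, 0, 0],
    [0.05, -0.0009, 0.0049, 0, 0],
    [0.05, -0.0008, 0.0049, 0, 0],
    [0.05, -0.0008, 0.0049, 0, 0],
    [0.05, -0.0008, 0.0049, 0, 0],
    [0.05, -0.0008, 0.0049, 0, 0],
    [0.05, -0.0008, 0.0049, 0, 0],
    [0.05, -0.0008, 0.0049, 0, 0]
  ]
}}

```text
clock: 11.9
position: [0.5466, -0.1318, 0.0239]
ee_rot: [0.457, 0.54, -0.457, 0.54]
ft_force: [-0.3, -3.8, 2.4]
grip_width: 0.583
```

```bash
python3 - <<'E'
from h import *
tool()
p=camera('top'); print(edges(p,.05,-.013,.08,.09))
E
```

```text
t 11.9 pos [ 0.5466 -0.1318  0.0239] rel [ 0.0008 -0.1448 -0.0022] down [ 0.  0. -1.] F [-0.3 -3.8  2.4] g 0.583 q [-0.54  0.55  0.87  1.87 -0.51  0.96  0.73]
[{'n': 71, 'of': 71, 'corner': 0.0503, 'slope': -0.003, 'rms': 0.0002}, {'n': 73, 'of': 73, 'corner': -0.0122, 'slope': -0.001, 'rms': 0.0005}]
```

>>> {"fn": "step_arm", "kwargs": {
  "increments": [
    [0.05, -0.0009, 0.0049, 0, 0.001],
    [0.05, -0.0008, 0.0049, 0, 0.001],
    [0.05, -0.0008, 0.0049, 0, 0],
    [0.05, -0.0009, 0.0049, 0, 0],
    [0.05, -0.0009, 0.0049, 0, 0],
    [0.05, -0.0009, 0.0049, 0, 0],
    [0.05, -0.0008, 0.0049, 0, 0],
    [0.05, -0.0008, 0.0049, 0, 0],
    [0.05, -0.0008, 0.0049, 0, 0],
    [0.05, -0.0008, 0.0049, 0, 0],
    [0.05, -0.0008, 0.0049, 0, 0],
    [0.05, -0.0008, 0.0049, 0, 0]
  ]
}}

```text
clock: 12.95
position: [0.5364, -0.0728, 0.0237]
ee_rot: [0.456, 0.541, -0.456, 0.54]
ft_force: [-0.1, -2.2, -1.3]
grip_width: 0.584
```

```bash
python3 - <<'E'
from h import *
tool()
p=camera('top'); print(edges(p,.05,.047,.08,.09))
E
```

```text
t 12.95 pos [ 0.5364 -0.0728  0.0237] rel [ 0.0006 -0.085  -0.    ] down [-0.  0. -1.] F [-0.1 -2.2 -1.3] g 0.584 q [-0.67  0.51  0.88  1.93 -0.49  0.93  0.62]
[{'n': 60, 'of': 60, 'corner': 0.0502, 'slope': -0.01, 'rms': 0.0003}, {'n': 77, 'of': 77, 'corner': 0.0476, 'slope': -0.001, 'rms': 0.0003}]
```

>>> {"fn": "step_arm", "kwargs": {
  "increments": [
    [0.05, -0.0008, 0.0049, 0, 0],
    [0.05, -0.0008, 0.0049, 0, 0],
    [0.05, -0.0008, 0.0049, 0, 0],
    [0.05, -0.0008, 0.0049, 0, 0],
    [0.05, -0.0008, 0.0049, 0, 0],
    [0.05, -0.0008, 0.0049, 0, 0],
    [0.05, -0.0007, 0.004, 0, 0],
    [0.05, -0.0007, 0.004, 0, 0],
    [0.05, -0.0005, 0.003, 0, 0],
    [0.05, -0.0005, 0.003, 0, 0],
    [0.05, -0.0003, 0.002, 0, 0],
    [0.05, 0, 0, 0, 0]
  ]
}}

```text
clock: 14.0
position: [0.5291, -0.0274, 0.0238]
ee_rot: [0.456, 0.541, -0.456, 0.54]
ft_force: [0.1, 0.7, -1.4]
grip_width: 0.584
```

```bash
python3 - <<'E'
from h import *
tool()
p=camera('top'); print(edges(p,.05,.096,.08,.09)); save(p,'e_.png')
E
```

```text
t 14.0 pos [ 0.5291 -0.0274  0.0238] rel [ 0.001  -0.039   0.0004] down [-0.  0. -1.] F [ 0.1  0.7 -1.4] g 0.584 q [-0.78  0.49  0.89  1.96 -0.47  0.92  0.53]
[{'n': 52, 'of': 53, 'corner': 0.0503, 'slope': -0.006, 'rms': 0.0004}, {'n': 75, 'of': 75, 'corner': 0.0936, 'slope': 0.002, 'rms': 0.0003}]
```

Remaining about 6–8 mm; creep until the bar pushes back.

>>> {"fn": "step_arm", "kwargs": {
  "increments": [
    [0.05, -0.0003, 0.0015, 0, 0],
    [0.05, -0.0003, 0.0015, 0, 0],
    [0.05, -0.0002, 0.001, 0, 0],
    [0.05, -0.0002, 0.001, 0, 0]
  ]
}}

```text
clock: 14.38
position: [0.5281, -0.0231, 0.0238]
ee_rot: [0.456, 0.54, -0.456, 0.54]
ft_force: [-0.2, -2.0, 0.1]
grip_width: 0.582
```

>>> {"fn": "step_arm", "kwargs": {
  "increments": [
    [0.05, -0.0002, 0.001, 0, 0],
    [0.05, -0.0002, 0.001, 0, 0]
  ]
}}

```text
clock: 14.55
position: [0.5277, -0.0211, 0.0238]
ee_rot: [0.456, 0.54, -0.456, 0.54]
ft_force: [0.6, -2.5, -0.2]
grip_width: 0.586
```

>>> {"fn": "step_arm", "kwargs": {
  "increments": [
    [0.05, -0.0002, 0.001, 0, 0]
  ]
}}

```text
clock: 14.63
position: [0.5275, -0.02, 0.0238]
ee_rot: [0.456, 0.54, -0.456, 0.54]
ft_force: [1.0, -2.1, -0.7]
grip_width: 0.585
```

>>> {"fn": "step_arm", "kwargs": {
  "increments": [
    [0.05, -0.0002, 0.001, 0, 0]
  ]
}}

```text
clock: 14.72
position: [0.5273, -0.019, 0.0238]
ee_rot: [0.456, 0.54, -0.456, 0.54]
ft_force: [0.5, -2.4, -1.2]
grip_width: 0.586
```

>>> {"fn": "step_arm", "kwargs": {
  "increments": [
    [0.05, -0.0002, 0.001, 0, 0]
  ]
}}

```text
clock: 14.8
position: [0.5271, -0.018, 0.0238]
ee_rot: [0.456, 0.54, -0.456, 0.54]
ft_force: [0.5, -2.2, -0.5]
grip_width: 0.586
```

```bash
python3 - <<'E'
from h import *
tool()
p=camera('top'); print(edges(p,.05,.099,.08,.09))
E
```

```text
t 14.8 pos [ 0.5271 -0.018   0.0238] rel [ 0.0007 -0.0293 -0.0001] down [ 0.  0. -1.] F [ 0.5 -2.2 -0.5] g 0.586 q [-0.8   0.48  0.89  1.96 -0.47  0.92  0.51]
[{'n': 44, 'of': 44, 'corner': 0.0503, 'slope': -0.009, 'rms': 0.0002}, {'n': 75, 'of': 75, 'corner': 0.1023, 'slope': -0.002, 'rms': 0.0002}]
```

>>> {"fn": "step_arm", "kwargs": {
  "increments": [
    [0.05, -0.0002, 0.001, 0, 0]
  ]
}}

```text
clock: 14.93
position: [0.5272, -0.0177, 0.0239]
ee_rot: [0.456, 0.54, -0.456, 0.541]
ft_force: [2.0, -7.8, -2.6]
grip_width: 0.584
```

>>> {"fn": "step_arm", "kwargs": {
  "increments": [
    [0.05, -0.0002, 0.001, 0, 0]
  ]
}}

```text
clock: 15.02
position: [0.5271, -0.0177, 0.024]
ee_rot: [0.456, 0.539, -0.457, 0.541]
ft_force: [3.7, -11.8, -2.1]
grip_width: 0.587
```

>>> {"fn": "step_arm", "kwargs": {
  "increments": [
    [0.05, -0.0002, 0.001, 0, 0]
  ]
}}

```text
clock: 15.1
position: [0.5271, -0.0176, 0.0241]
ee_rot: [0.456, 0.539, -0.457, 0.541]
ft_force: [3.5, -14.3, -2.7]
grip_width: 0.585
```

Firm stop against the head bar (12–14 N). Back off straight along the lane, lift and clear the view.

>>> {"fn": "step_arm", "kwargs": {
  "increments": [
    [0.05, 0.0008, -0.0045, 0, 0],
    [0.05, 0.001, -0.006, 0, 0],
    [0.05, 0.0017, -0.01, 0, 0],
    [0.05, 0.0017, -0.01, 0, 0],
    [0.05, 0, 0, 0.03, 0],
    [0.05, 0, 0, 0.04, 0],
    [0.05, 0, 0, 0.04, 0],
    [0.05, 0, 0, 0.04, 0],
    [0.05, 0, 0, 0.04, 0],
    [0.05, -0.01, -0.035, 0, 0],
    [0.05, -0.01, -0.035, 0, 0],
    [0.05, -0.01, -0.035, 0, 0]
  ]
}}

```text
clock: 16.1
position: [0.5015, -0.1521, 0.2147]
ee_rot: [0.456, 0.54, -0.455, 0.541]
ft_force: [0.3, -0.1, 0.3]
grip_width: 0.584
```

>>> {"fn": "step_arm", "kwargs": {
  "increments": [
    [0.05, -0.01, -0.035, 0, 0],
    [0.05, -0.01, -0.035, 0, 0],
    [0.05, -0.01, -0.035, 0, 0],
    [0.05, -0.01, -0.035, 0, 0],
    [0.05, -0.01, -0.035, 0, 0],
    [0.05, -0.01, -0.035, 0, 0],
    [0.05, 0, -0.03, 0, 0],
    [0.05, 0, -0.03, 0, 0],
    [0.05, 0, 0, 0, 0]
  ]
}}

```text
clock: 16.85
position: [0.4378, -0.4273, 0.2137]
ee_rot: [0.457, 0.538, -0.459, 0.539]
ft_force: [-0.3, -0.4, 0.2]
grip_width: 0.584
```

```bash
python3 - <<'E'
from h import *
tool()
p=camera('top'); print(edges(p,.05,.1,.115,.09)); P=np.load('P.npy')
print('press again',find_press(p)[0],'block',rel(find_block(p,(.516,.05,.169))[0],P))
W=pts(p); print('catch',[(r['p'],np.nanmax(W[r['region']][:,2]),np.nanmedian(W[r['region']],0)) for r in regions_of(p,'catch')[:2]])
im=warp(p,.0375)[150:650,300:1000]
cv2.imwrite('pics/g.png',im[...,::-1])
E
```

```text
t 16.85 pos [ 0.4378 -0.4273  0.2137] rel [-0.1563 -0.4178 -0.0081] down [-0.001 -0.003 -1.   ] F [-0.3 -0.4  0.2] g 0.584 q [-0.08  0.48  1.06  1.57 -0.43  1.35  1.19]
[{'n': 111, 'of': 111, 'corner': 0.0499, 'slope': 0.002, 'rms': 0.0002}, {'n': 86, 'of': 86, 'corner': 0.1024, 'slope': -0.003, 'rms': 0.0002}]
press again [0.5213191  0.01096578 0.17106388] block [-0.00178234  0.04116894  0.00341028]
catch [(0.66, np.float64(0.027854573216209655), array([ 0.52644779, -0.03641388,  0.0190159 ]))]
```

View pics/g.png

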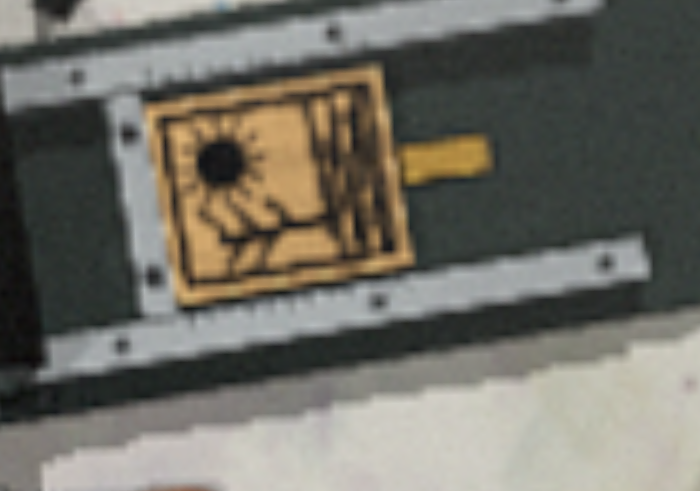

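The block lies flush against the bar, square, with clear dark gaps to both rails and the whole catch tongue showing behind it (400–492,160). Check the tongue's height by depth.

```bash
python3 - <<'E'
from h import *
P=np.load('P.npy');c,s=np.cos(P[2]),np.sin(P[2])
for n in ['top','scene']:
    Ws=[pts(camera(n)) for _ in range(4)]; W=np.nanmean(Ws,0).reshape(-1,3); W=W[~np.isnan(W[:,0])]
    d=W[:,:2]-P[:2]; x=c*d[:,0]+s*d[:,1]; y=-s*d[:,0]+c*d[:,1]
    for y0 in np.arange(-.07,-.018,.006):
        k=(y>y0)&(y<y0+.006)
        a=k&(abs(x)<.007); b=k&(abs(x)>.014)&(abs(x)<.04)
        print(n,round(y0,3),a.sum(),(W[a,2].mean()*1e3).round(1),b.sum(),(W[b,2].mean()*1e3).round(1))
E
```

```text
top -0.07 5 16.6 26 15.9
top -0.064 7 16.7 27 15.9
top -0.058 8 17.2 24 15.7
top -0.052 6 18.8 27 16.5
top -0.046 6 20.0 26 16.2
top -0.04 7 21.1 27 15.9
top -0.034 8 20.4 25 16.1
top -0.028 6 21.2 26 15.8
top -0.022 7 25.7 25 28.8
scene -0.07 3 16.0 10 16.1
scene -0.064 3 15.7 14 15.9
scene -0.058 4 13.8 13 15.5
scene -0.052 3 14.7 12 15.6
scene -0.046 2 20.7 14 16.2
scene -0.04 5 17.0 9 16.2
scene -0.034 3 21.0 10 15.9
scene -0.028 0 nan 0 nan
scene -0.022 2 36.7 2 34.3<stdin>:9: RuntimeWarning: Mean of empty slice.
  ret = ret.dtype.type(ret / rcount)
```

Tongue slopes up to about 5 mm above the bed right behind the block: the catch is up.

```bash
python3 -c "
from workcell import ticket
print(ticket.hand_in())"
```

```text
the job is handed in; nothing more can be done
None
```

The block is home against the head bar with the catch up behind it, and I handed the job in at about 17 s of the 72 s allowed. I first pushed the block about 18 mm sideways on the open foot end to centre it. I then pushed it up the lane from behind with two fingers straddling the catch.

**Stop at the bar:** the push met a firm stop at 12–14 N. The camera fit puts the leading edge at 102 mm, against 100 mm expected, which is within the calibration. The edges are square to within about 0.003 rad.

**Catch:** depth from the top camera shows the tongue rising to about 5 mm above the bed right behind the block. The scene camera agreed, but with only a few points.

**Rails:** while the block was in the lane, the visible edges stayed within about 1 mm of centre, which left roughly 7 mm to each rail. The finger backs should have kept about 18 mm clear, going by the commanded opening.

**Disagreements:** the final whole-block fit put the block 1.8 mm toward the near rail, while the edge fit said it was centred; both are clear of the rails. One earlier whole-block fit was invalid because the arm hid the block, so I used edge fits instead. The arm also hid the fingers during the pushes, so I judged contact by force. I did not measure the bystanders again, but the gripper was planned well clear of them.

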